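Refit and latch the glass grinder's cover

TASK

Take the washed cover plate out of the drying rack and fit it flat into the recess on top of the glass grinder, lowering it in level in the grip rather than letting it drop in tilted. Then swing the steel latch bar over the cover until it reaches its stop, so that the cover is locked down. Leave the mug, the paint bottle and the brush where they are.

Things in the scene. Friction and masses are not known exactly. Their poses are not given: they have to be found in the camera images.
- cover: White slotted plastic plate, 0.12 kg, 130 mm long (x axis), 58 wide (z axis), 16 thick (y axis); origin at its centre. Starts standing loose on a long edge in the rack's middle slot (z up, centre 39 mm above the bench), so from above only its thickness can be gripped. Fitted, it lies flat: y vertical, either face up, either end first. The bench in front of the rack is clear.
- rack: Fixed grey drying rack, base 190 x 120 x 10 mm, rows of upright pegs with tops 32 mm above the bench. Origin at the middle of its underside; the slot holding the cover runs along its x axis, 21 mm wide; the cover stands within 20 mm of the slot's middle. Rack and grinder may be left or right of each other.
- grinder: Cream glass grinder, fixed, top 70 mm above the bench. Origin at bench level under the recess centre, z up; box x -100 to +150, y -75 to +75 mm. Recess 138 (x) by 66 (y), 6 mm deep, bounded by end blocks and four corner blocks; along |x| < 34 mm both long sides are cut down to the recess floor out to the box's edge, for fingers. Brass bit at x 122, y -45, top 94 mm above the bench.
- seat (a point): Centre of the recess floor, 64 mm above the bench; axes as the grinder's. With the cover fitted its centre is 8 mm above this point and its top 10 mm above the rim.
- latch (a joint): Angle (rad) of the steel latch bar about a vertical pivot: 0 at its stop, along the grinder's x axis over the middle of the cover (closed); starts open at 1.4 to 1.9, out over the grinder's +y side. Closing turns it anticlockwise seen from above. Light friction (about 1 N at the knob); stays put. Underside 83 mm above the bench: 3 mm over a fully fitted cover, blocked by one that is not down.
- latch_knob (a point): Middle of the round upright black knob on the free end of the latch bar, 22 mm diameter, 32 mm tall (91 to 123 mm above the bench), 110 mm from the pivot. It is fixed to the bar; the bar is 20 mm wide and 8 mm thick.
- latch_pivot (a point): Point on the latch bar's pivot axis, at bar height (87 mm above the bench), at x = 90, y = 0 mm on the grinder.
- mug: White ceramic mug, 74 mm wide, 85 mm tall; origin at the centre of its underside. Bystander.
- paint: Yellow paint bottle, 80 mm wide, 170 mm tall; origin at the centre of its underside. Bystander.
- brush: Brush, 180 mm long, lying on the bench. Bystander.
There are look-alikes about, which are no part of the job. What is shaped like the cover but orange or purple is not meant.

How it is judged:
By the outcome, as a careful person would: the job done as asked, in the order asked, and still so for the second after the job is handed in, with the robot touching nothing.
It also fails if it takes over 66 s, if anything falls off the work surface, if the arm or the gripper's body presses on something with over 40 N, if the wrist force passes 120 N, or if a joint passes its speed limit or range.

ROBOT

A 6-joint arm with a two-finger parallel gripper is mounted at the origin on the work surface. World frame = base frame: x ahead of the robot, y to its left, z up, the work surface at z = 0. Lengths are in m, angles in rad, forces in N, time in s.
With the tool pointing down it reaches from about 0.275 to 0.725 m from the base axis. Payload 5.6 kg.
Tool frame: the origin (TCP) lies at the very end of the fingers, on their centre line; the grasp point (between the pads) lies grip_depth behind it (grip_depth is the distance from the TCP to the grasp point, in m); z points along the fingers, y is the line along which they close (so a half turn about z gives the same grasp; the last joint's range is limited). The gripper opens to 85 mm and grips with 20 to 120 N. Pads are 22 mm wide; open, the fingers measure 114 mm over their backs; the gripper's body (76 mm by 85 mm) begins 54 mm behind the grasp point. The pads swing forward as they close: fully open they stand 13 mm farther back than shut.
Start: joints at [1.533, 0.255, 0.108, 0, -1.424, -0.285], TCP at [0.174, 0.522, 0.231] pointing down, gripper open.
Joint ranges: [-2.95, 2.95], [-1.21, 1.97], [-1.09, 1.5], [-2.87, 1.71], [-2.94, -0.07], [-3.05, 3.05]. Speed limits (rad/s): [2.57, 2.57, 3.14, 3.14, 3.14, 3.14].

INTERFACE

Orientations are given as a unit quaternion [w, x, y, z].
In Python, from workcell import observe, grab_frame, job_done, grip_depth gives the robot as it stands.
- The arm moves only by the shell command python3 -m inch 'ROWS' [OPENING]. ROWS is JSON, a list of rows, each a list of 6 numbers: the shift along the world's x, y, z as a fraction of full scale, then the turn, a rotation vector about the world's x, y, z as a fraction of full scale. A call has 1 to 20 rows; each row is the pose to reach, as a shift and turn from the pose commanded when the call began; what a row does not reach only later rows make up. Full scale, the value 1, is 500 mm for a shift and 90 degrees for a turn. A row lasts 1/12 s, in which the tool goes at most 41.7 mm and 7.16 degrees, less where a joint would pass 70% of its speed; a pose out of reach is approached as far as the arm can. A call with a number of a shift or a turn outside -1 to 1 is refused whole. A call with a gripper value outside its range is refused whole. OPENING is the opening, from 0 (shut) to 1 (fully open), set as the call begins (- or left out, the last holds). The fingers move at their own pace and stop on an object; the grip force is fixed at half the most. Time passes only in rows, so rows that repeat a pose let the fingers close. It gives the time, the measured TCP pose, the force, the opening and the grip force at its end, in the units of the state.
- observe(): the state, without advancing time (a new reading comes with each control period).
- grab_frame(name): name is "side" or "top"; returns a dict with "frame" (384x512x3 uint8, red, green, blue), "range_z" (384x512 float32, m along the optical axis (not along the pixel's ray), 0 where there is no reading), "vfov" (degrees; the focal length in pixels is half the picture's height over the tangent of half this angle, whatever the lens; pixels are square), "cx", "cy" (the principal point, pixels), "dist_coeffs" ([k1, k2, p1, p2, k3] as OpenCV has them; the pictures are not rectified), "world_from_camera" (4x4, takes a point from camera to world coordinates). Camera axes: x right, y down, z forward; pixel columns grow to the right and rows downward; lengths in m; the calibration is good to about 2 mm. A picture is of the moment at which its call begins.
- job_done(): hands the job in; it is judged then, once.
The state is a dict: "time": time; "joint_pos": joint angles; "dq": joint speeds; "effort": joint torques, N m; "ee_pos": TCP position; "orientation": TCP orientation; "ft_force": force on the tool from outside, world axes, zero at the start; "torque": the same for the moment, N m; "opening": finger opening in m; "gripper_force": force on a finger pad.
Only numpy, scipy, OpenCV 4.12 (cv2) and the standard library are available. Lean on these libraries where they do the work, as an engineer would, in place of code of your own. Each camera call takes 0.05 s, during which the arm holds its last target. There are 200 camera calls.

## Working session

There is one attempt and no reset: what is moved stays moved. The work goes in short steps, Python scripts to look and compute and a shell command to move; the robot and the scene stay as the last step left them, time stands still between calls to the robot, and variables do not carry over. Pictures are saved under pics/ and viewed, at most 10 in all, crops included, and the job is handed in when it is done.

```bash
mkdir -p pics
cat > h.py <<'E'
import numpy as np, cv2
from workcell import observe, grab_frame, job_done, grip_depth
def grab(n, f):
    d=grab_frame(n); np.savez('/tmp/'+f+'.npz',**d)
    cv2.imwrite('pics/'+f+'.png',cv2.cvtColor(d['frame'],cv2.COLOR_RGB2BGR)); return d
def load(f): return dict(np.load('/tmp/'+f+'.npz'))
def cloud(d):
    h,w=d['range_z'].shape; fl=h/2/np.tan(np.radians(float(d['vfov']))/2)
    K=np.array([[fl,0,float(d['cx'])],[0,fl,float(d['cy'])],[0,0,1]])
    uv=np.stack(np.meshgrid(np.arange(w),np.arange(h)),-1).reshape(-1,1,2).astype(np.float64)
    n=cv2.undistortPoints(uv,K,d['dist_coeffs'].astype(float)).reshape(h,w,2)
    z=d['range_z'][...,None]; p=np.concatenate([n*z,z],-1)
    T=d['world_from_camera']; P=p@T[:3,:3].T+T[:3,3]; P[d['range_z']==0]=np.nan
    return P
E
python3 - <<'E'
from h import *
print(grip_depth, observe())
for n in('top','side'):
    d=grab(n,n+'0'); print(n,d['vfov'],d['world_from_camera'].round(3).tolist(),d['dist_coeffs'])
E
```

```text
0.0187 {'time': 0.0, 'joint_pos': array([ 1.53258939e+00,  2.55737660e-01,  1.07003207e-01, -5.12615616e-04,
       -1.42391159e+00, -2.84604072e-01]), 'dq': array([-0.00091179, -0.00129268, -0.00136003, -0.00064054, -0.0001135 ,
       -0.00019927]), 'effort': array([-1.73760714e-04, -3.86626732e+01,  2.37941444e+01,  5.36535770e+00,
       -6.04244677e-03,  7.01538539e-06]), 'ee_pos': array([0.17424961, 0.52113365, 0.23039443]), 'orientation': array([ 9.49000014e-04,  9.86995865e-01, -1.60742785e-01, -1.37938609e-04]), 'ft_force': array([0.10129369, 0.36991846, 0.06917656]), 'torque': array([-0.02924458, -0.06033528, -0.00787558]), 'gripper_force': 0.0, 'opening': 0.08558103912207188}
top 46.469465301140254 [[-0.021, -0.994, 0.107, 0.454], [-1.0, 0.02, -0.01, 0.025], [0.008, -0.107, -0.994, 1.613], [0.0, 0.0, 0.0, 1.0]] [-0.03830477  0.          0.          0.          0.        ]
side 55.106431048520236 [[0.733, -0.357, 0.579, -0.054], [-0.679, -0.414, 0.606, -0.631], [0.023, -0.838, -0.546, 0.681], [0.0, 0.0, 0.0, 1.0]] [0.03049674 0.         0.         0.         0.        ]
```

View pics/top0.png

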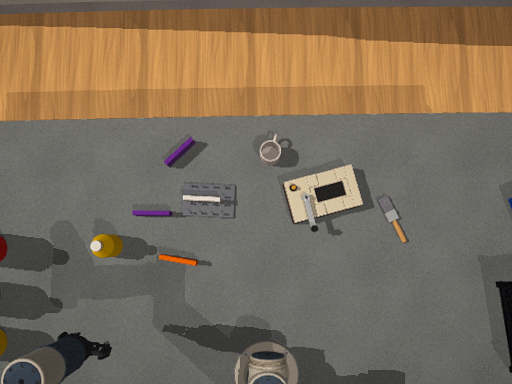

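View pics/side0.png

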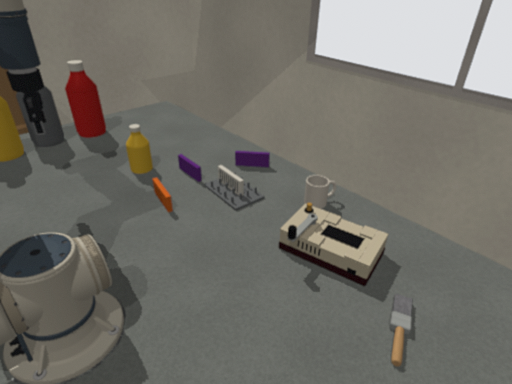

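Top view: the cover candidates are white in the rack at (202,198), purple at (180,152) and (152,212), and orange at (178,260). White in the rack's middle slot fits the description, and I'll confirm it in a crop. The grinder is at (323,193) with its knob at (314,228). The bit is at (293,187), the mug at (270,150), the paint at (105,246) and the brush at (393,218).

Run:
```python
from h import *
d=load('top0'); P=cloud(d); f=d['frame'].astype(int)
c=cv2.resize(cv2.cvtColor(d['frame'],cv2.COLOR_RGB2BGR)[140:240,175:375],None,fx=4,fy=4,interpolation=cv2.INTER_CUBIC)
cv2.imwrite('pics/crop1.png',c)
def rect(m,name):
    p=P[m]; r=cv2.minAreaRect((p[:,:2]*1000).astype(np.float32)); print(name,len(p),r,np.median(p,0).round(4), p[:,2].min().round(3),p[:,2].max().round(3)); return p
v,u=np.mgrid[:384,:512]
z=P[...,2]
box=(u>170)&(u<245)&(v>175)&(v<225)
rect(box&(z>0.05)&(z<.09),'cover')
rect(box&(f.min(-1)>150)&(z>.04),'coverwhite')
rect(box&(z>0.005)&(z<.05),'rack')
g=(u>275)&(u<370)&(v>155)&(v<240)
rect(g&(z>.055)&(z<.076),'grindertop')
rect(g&(z>.058)&(z<.068)&(f.max(-1)<60),'recess black')
rect(g&(z>.112)&(z<.14),'knob')
rect(g&(z>.08)&(z<.105),'bar/bit')
```

```text
cover 192 ((615.3947143554688, 213.6282958984375), (129.63125610351562, 17.00197982788086), 86.41078186035156) [0.6142 0.2124 0.0685] 0.052 0.077
coverwhite 178 ((614.692138671875, 215.48434448242188), (126.03084564208984, 15.272002220153809), 86.34333801269531) [0.6139 0.2151 0.0684] 0.042 0.077
rack 1744 ((612.9314575195312, 200.00294494628906), (265.2057800292969, 174.2408447265625), 88.84829711914062) [0.6067 0.1945 0.0109] 0.005 0.048
grindertop 2632 ((666.5833129882812, -199.74090576171875), (232.94635009765625, 247.14892578125), 14.039667129516602) [ 0.6264 -0.2181  0.068 ] 0.055 0.076
recess black 291 ((622.9657592773438, -193.7598419189453), (55.12017822265625, 178.6836700439453), 8.260597229003906) [ 0.6295 -0.2317  0.0644] 0.058 0.068
knob 33 ((501.7523193359375, -170.4132843017578), (20.41005516052246, 16.92184829711914), 87.55207061767578) [ 0.5031 -0.1696  0.1229] 0.115 0.127
bar/bit 236 ((628.6802978515625, -124.60649108886719), (278.9966125488281, 69.23128509521484), 19.191999435424805) [ 0.5765 -0.1534  0.0913] 0.08 0.105
```

View pics/crop1.png

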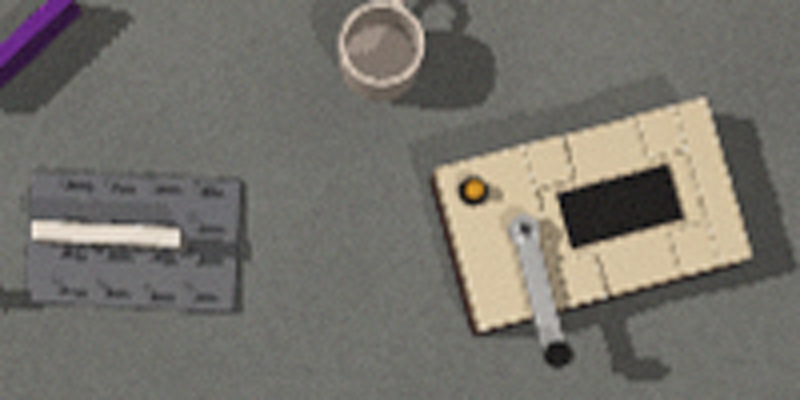

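The crop confirms it: the white slotted bar at crop (105,235) in the rack is the cover. On the grinder the bit is at (473,190), the pivot at (523,229), the knob at (557,353) and the corners at (433,167), (477,334), (751,258) and (706,98). Next I refine these by ray/plane intersection, with the side camera as a check.

```bash
cat >> h.py <<'E'
def onplane(d,uv,z):
    h=384; fl=h/2/np.tan(np.radians(float(d['vfov']))/2)
    K=np.array([[fl,0,float(d['cx'])],[0,fl,float(d['cy'])],[0,0,1]])
    n=cv2.undistortPoints(np.array(uv,float).reshape(-1,1,2),K,d['dist_coeffs'].astype(float)).reshape(-1,2)
    T=d['world_from_camera']; r=np.c_[n,np.ones(len(n))]@T[:3,:3].T
    return T[:3,3]+r*((z-T[2,3])/r[:,2])[:,None]
E
python3 - <<'E'
from h import *
d=load('top0');f=d['frame'].astype(int);P=cloud(d);v,u=np.mgrid[:384,:512];z=P[...,2]
def mr(m,h,n):
    p=onplane(d,np.c_[u[m],v[m]],h)[:,:2]*1000; print(n,m.sum(),cv2.minAreaRect(p.astype(np.float32)))
mr((u>170)&(u<245)&(v>175)&(v<225)&(f.min(-1)>150),.068,'cover')
g=(u>275)&(u<370)&(v>155)&(v<240)
mr(g&(f[...,0]>130)&(f[...,0]-f[...,2]>15)&(z<.08)&(z>.06),.07,'grinder')
mr(g&(f.max(-1)<50)&(u>308)&(v>176)&(v<206)&(u<350),.064,'black')
C=lambda a:[[175+(x-1.5)/4,140+(y-1.5)/4] for x,y in a]
c=onplane(d,C([(433,167),(477,334),(751,258),(706,98)]),.07)[:,:2]*1000
print('corners',c.round(1).tolist(),c.mean(0))
e=c[0]+c[1]-c[2]-c[3]; print('yaw x',np.degrees(np.arctan2(e[1],e[0])))
print('pivot',onplane(d,C([(523,229)]),.091),'knob',onplane(d,C([(557,353)]),.123),'bit',onplane(d,C([(473,190)]),.094))
# side camera check
d=load('side0');f=d['frame'].astype(int);P=cloud(d);z=P[...,2]
m=(u>205)&(u<255)&(v>160)&(v<200)&(f.min(-1)>140)&(z>.03);p=P[m]*1000
print('side cover',len(p),cv2.minAreaRect(p[:,:2].astype(np.float32)),p[:,2].max())
m=(u>275)&(u<390)&(v>205)&(v<275)&(z>.067)&(z<.073);p=P[m]*1000
print('side grinder',len(p),cv2.minAreaRect(p[:,:2].astype(np.float32)),np.median(p[:,2]))
E
```

```text
cover 178 ((613.8444213867188, 215.23641967773438), (126.15248107910156, 16.75335693359375), 86.12197875976562)
grinder 2191 ((624.6882934570312, -209.14596557617188), (146.12086486816406, 246.8889923095703), 13.799029350280762)
black 374 ((629.2902221679688, -232.73291015625), (46.66292190551758, 98.22891235351562), 14.066824913024902)
corners [[666.1, -70.5], [520.0, -104.7], [581.0, -345.0], [722.5, -311.7]] [ 622.40041032 -207.96411145]
yaw x 103.69686821195617
pivot [[ 0.60812365 -0.14489365  0.091     ]] knob [[ 0.50053941 -0.16642432  0.123     ]] bit [[ 0.64224313 -0.1027386   0.094     ]]
side cover 83 ((613.0135498046875, 212.30194091796875), (122.41529846191406, 16.589845657348633), 87.05328369140625) 70.60491706762106
side grinder 1578 ((621.8209228515625, -211.6737060546875), (148.51751708984375, 244.61599731445312), 13.684367179870605) 69.63634947475295
```

Seat ≈ (0.629,-0.233) with grinder x at 103.8°, cover ≈ (0.614,0.215) with yaw 86.3°, latch ≈ 1.62 rad. Both cameras agree to about 3 mm. First I move above the cover.

```bash
python3 -m inch '[[0.88,-0.614,0,0,0,-0.836],[0.88,-0.614,0,0,0,-0.836],[0.88,-0.614,0,0,0,-0.836],[0.88,-0.614,0,0,0,-0.836],[0.88,-0.614,0,0,0,-0.836],[0.88,-0.614,0,0,0,-0.836],[0.88,-0.614,0,0,0,-0.836],[0.88,-0.614,0,0,0,-0.836],[0.88,-0.614,0,0,0,-0.836],[0.88,-0.614,0,0,0,-0.836],[0.88,-0.614,0,0,0,-0.836],[0.88,-0.614,0,0,0,-0.836],[0.88,-0.614,0,0,0,-0.836],[0.88,-0.614,0,0,0,-0.836],[0.88,-0.614,0,0,0,-0.836],[0.88,-0.614,0,0,0,-0.836],[0.88,-0.614,0,0,0,-0.836],[0.88,-0.614,0,0,0,-0.836],[0.88,-0.614,0,0,0,-0.836]]' 0.6; python3 -c "
from h import *; print(observe()['joint_pos'].round(2))"
```

```text
time: 1.68
ee_pos: [0.6138, 0.2155, 0.2318]
orientation: [0.0, -0.684, 0.729, -0.0]
ft_force: [1.0, 0.7, -0.0]
opening: 0.0511
gripper_force: 0.0
[ 0.58  0.46  0.41 -0.   -1.52 -0.64]
```

```bash
python3 -m inch '[[0,0,-0.08,0,0,0],[0,0,-0.16,0,0,0],[0,0,-0.23,0,0,0],[0,0,-0.28,0,0,0],[0,0,-0.32,0,0,0],[0,0,-0.35,0,0,0],[0,0,-0.37,0,0,0],[0,0,-0.37,0,0,0],[0,0,-0.37,0,0,0]]' && python3 -m inch '[[0,0,0,0,0,0],[0,0,0,0,0,0],[0,0,0,0,0,0],[0,0,0,0,0,0],[0,0,0,0,0,0],[0,0,0,0,0,0],[0,0,0,0,0,0],[0,0,0,0,0,0]]' 0
```

```text
time: 2.43
ee_pos: [0.6145, 0.2149, 0.0468]
orientation: [0.0, -0.684, 0.729, -0.0]
ft_force: [-0.2, 0.9, -0.0]
opening: 0.0514
gripper_force: 0.0
time: 3.1
ee_pos: [0.6151, 0.215, 0.0477]
orientation: [0.001, -0.684, 0.73, -0.0]
ft_force: [-1.4, -0.1, 5.4]
opening: 0.015
gripper_force: 59.3
```

```bash
python3 -m inch '[[0,0,0.03,0,0,0],[0,0,0.08,0,0,0],[0,0,0.14,0,0,0],[0,0,0.2,0,0,0],[0,0,0.2,0,0,0]]' && python3 -m inch '[[-0.05,-0.08,0,0,0,0.04],[-0.1,-0.15,0,0,0,0.04],[-0.15,-0.23,0,0,0,0.04],[-0.2,-0.3,0,0,0,0.04],[-0.25,-0.37,0,0,0,0.04],[-0.29,-0.43,0,0,0,0.04],[-0.29,-0.43,0,0,0,0.04],[-0.29,-0.43,0,0,0,0.04]]' && python3 -m inch '[[0,0,0,0,-0.07,0],[0,0,0,0,-0.14,0],[0,0,0,0,-0.21,0],[0,0,0,0,-0.28,0],[0,0,0,0,-0.35,0],[0,0,0,0,-0.42,0],[0,0,0,0,-0.49,0],[0,0,0,0,-0.56,0],[0,0,0,0,-0.611,0],[0,0,0,0,-0.611,0],[0,0,0,0,-0.611,0]]'; python3 -c "
from h import *; print(observe()['joint_pos'].round(2)); grab('side','side1')"
```

```text
time: 3.52
ee_pos: [0.6176, 0.2154, 0.1535]
orientation: [0.005, -0.684, 0.73, -0.002]
ft_force: [2.0, 1.4, 0.7]
opening: 0.0142
gripper_force: 58.9
time: 4.18
ee_pos: [0.4673, -0.0026, 0.1463]
orientation: [-0.0, -0.705, 0.709, 0.0]
ft_force: [0.3, 0.0, -2.3]
opening: 0.0146
gripper_force: 59.1
time: 5.1
ee_pos: [0.4965, 0.0113, 0.2169]
orientation: [0.261, -0.644, 0.66, -0.285]
ft_force: [1.3, 0.1, 1.1]
opening: 0.0152
gripper_force: 59.3
[ 0.05 -0.3  -1.08  1.65 -0.08 -1.7 ]
```

View pics/side1.png

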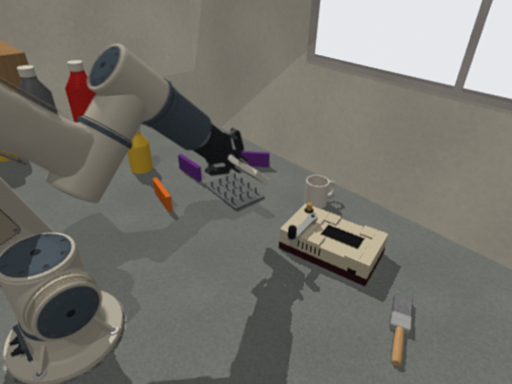

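The view shows the cover held clear but the forward tilt jammed: the wrist is near singular, with j3 and j5 at their limits. I'll undo that and tilt the tool back toward the robot instead.

```bash
python3 -m inch '[[0,0,0.1,0,0.06,0],[0,0,0.1,0,0.12,0],[0,0,0.1,0,0.18,0],[0,0,0.1,0,0.24,0],[0,0,0.1,0,0.3,0],[0,0,0.1,0,0.36,0],[0,0,0.1,0,0.42,0],[0,0,0.1,0,0.48,0],[0,0,0.1,0,0.54,0],[0,0,0.1,0,0.611,0],[0,0,0.1,0,0.611,0],[0,0,0.1,0,0.611,0],[0,0,0.1,0,0.611,0]]'; python3 -c "
from h import *; print(observe()['joint_pos'].round(2))"
```

```text
time: 6.23
ee_pos: [0.4988, 0.0117, 0.2613]
orientation: [-0.08, -0.702, 0.706, 0.05]
ft_force: [0.5, 1.5, -5.3]
opening: 0.0149
gripper_force: 59.3
[ 0.32  0.28  0.21 -0.02 -1.69 -0.33]
```

```bash
cat >> h.py <<'E'
from scipy.spatial.transform import Rotation as R
def turn(Rt,pt,q=None,p=None):
    s=observe(); q=s['orientation'] if q is None else q; p=s['ee_pos'] if p is None else np.array(p)
    Rc=R.from_quat(np.roll(q,-1))
    return ((np.array(pt)-p)/.5).round(4), (np.degrees((Rt*Rc.inv()).as_rotvec())/90).round(4)
def down(yaw):  # closing axis (tool y) at yaw deg, tool z down
    a=np.radians(yaw); y=np.array([np.cos(a),np.sin(a),0]); z=np.array([0,0,-1.]); return R.from_matrix(np.c_[np.cross(y,z),y,z])
E
python3 -c "
from h import *
print(observe()['dq'].round(3), observe()['ee_pos'])
for t in (0,55): print(turn(R.from_euler('y',t,degrees=True)*down(180),[.45,0,.15]))"
```

```text
[ 0.027 -0.122 -0.141  0.013  0.165 -0.049] [0.49884157 0.01171288 0.26130871]
(array([-0.0977, -0.0234, -0.2226]), array([ 0.0269, -0.1169,  0.0031]))
(array([-0.0977, -0.0234, -0.2226]), array([ 0.0259,  0.4941, -0.0099]))
```

```bash
python3 -m inch '[[-0.1,-0.02,-0.05,0.005,0.07,-0.002],[-0.1,-0.02,-0.1,0.01,0.14,-0.004],[-0.1,-0.02,-0.15,0.015,0.21,-0.006],[-0.1,-0.02,-0.2,0.02,0.28,-0.008],[-0.1,-0.02,-0.22,0.02,0.35,-0.01],[-0.1,-0.02,-0.22,0.026,0.42,-0.01],[-0.1,-0.02,-0.22,0.026,0.494,-0.01],[-0.1,-0.02,-0.22,0.026,0.494,-0.01],[-0.1,-0.02,-0.22,0.026,0.494,-0.01],[-0.1,-0.02,-0.22,0.026,0.494,-0.01],[-0.1,-0.02,-0.22,0.026,0.494,-0.01]]'; python3 -c "
from h import *
s=observe();print(s['joint_pos'].round(2),s['dq'].round(2))
print(turn(R.from_euler('y',55,degrees=True)*down(180),[.45,0,.05]))"
```

```text
time: 7.15
ee_pos: [0.4468, 0.0006, 0.1593]
orientation: [-0.319, -0.631, 0.631, 0.319]
ft_force: [-0.8, 0.0, -1.9]
opening: 0.0149
gripper_force: 59.6
[ 0.21  0.74  0.42 -0.2  -2.16 -0.24] [-0.   -0.02 -0.   -0.   -0.01 -0.  ]
(array([ 0.0064, -0.0012, -0.2186]), array([-0.0005,  0.0154,  0.0004]))
```

```bash
python3 -m inch '[[0,0,-0.07,0,0,0],[0,0,-0.14,0,0,0],[0,0,-0.19,0,0,0],[0,0,-0.22,0,0,0],[0,0,-0.235,0,0,0],[0,0,-0.245,0,0,0],[0,0,-0.252,0,0,0],[0,0,-0.256,0,0,0],[0,0,-0.256,0,0,0],[0,0,-0.256,0,0,0]]'; python3 -c "
from h import *
grab('side','side2')"
```

```text
time: 7.98
ee_pos: [0.4468, 0.0003, 0.0305]
orientation: [-0.32, -0.63, 0.631, 0.321]
ft_force: [-0.1, -0.1, -1.1]
opening: 0.0147
gripper_force: 59.6
```

View pics/side2.png

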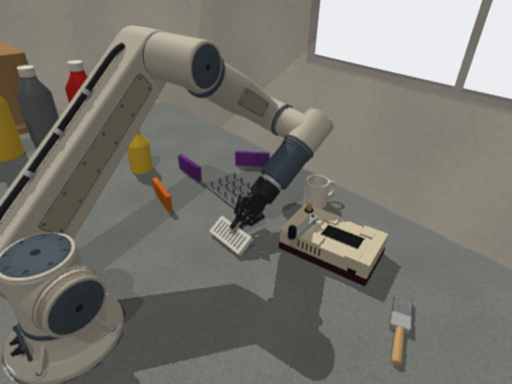

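The cover is held tilted low over the bench at (232,235), with its lower edge nearly touching. I release it and slide out along the tool axis.

```bash
python3 -m inch '[[0,0,0,0,0,0],[0,0,0,0,0,0],[0,0,0,0,0,0],[0,0,0,0,0,0],[0,0,0,0,0,0]]' 0.32 && python3 -m inch '[[0.02,0,0.015,0,0,0],[0.04,0,0.03,0,0,0],[0.06,0,0.045,0,0,0],[0.09,0,0.067,0,0,0],[0.13,0,0.1,0,0,0],[0.13,0,0.18,0,0,0],[0.13,0,0.26,0,0,0],[0.13,0,0.26,0,-0.07,0],[0.13,0,0.26,0,-0.14,0],[0.13,0,0.26,0,-0.21,0],[0.13,0,0.26,0,-0.28,0],[0.13,0,0.26,0,-0.35,0],[0.13,0,0.26,0,-0.42,0],[0.13,0,0.26,0,-0.49,0],[0.13,0,0.26,0,-0.56,0],[0.13,0,0.26,0,-0.596,0],[0.13,0,0.26,0,-0.596,0],[0.13,0,0.26,0,-0.596,0]]'
python3 - <<'E'
from h import *
for n in('top','side'):
    d=grab(n,n+'3');f=d['frame'].astype(int);P=cloud(d);z=P[...,2]
    m=(P[...,0]>.33)&(P[...,0]<.56)&(np.abs(P[...,1])<.11)&(z<.05)&(f.min(-1)>(120 if n=='top' else 130))
    if n=='side': cv2.imwrite('pics/crop3.png',cv2.resize(cv2.cvtColor(d['frame'],cv2.COLOR_RGB2BGR)[170:320,130:330],None,fx=4,fy=4))
    p=P[m]*1000; print(n,len(p),cv2.minAreaRect(p[:,:2].astype(np.float32)),np.percentile(p[:,2],[5,50,95]))
E
```

```text
time: 8.45
ee_pos: [0.4464, 0.0003, 0.0298]
orientation: [-0.32, -0.63, 0.631, 0.321]
ft_force: [0.4, 0.4, -0.7]
opening: 0.0275
gripper_force: 0.3
time: 9.95
ee_pos: [0.5104, 0.0002, 0.1605]
orientation: [-0.002, -0.707, 0.707, 0.003]
ft_force: [1.1, 0.3, -0.0]
opening: 0.0271
gripper_force: 0.0
top 394 ((459.679443359375, -35.12310028076172), (87.68191528320312, 212.09786987304688), 32.32706069946289) [ 2.55227185 16.48198906 22.3667786 ]
side 646 ((457.38665771484375, 8.180061340332031), (151.9739990234375, 74.24866485595703), 89.95352172851562) [ 1.04175201 15.23588626 17.28773845]
```

View pics/crop3.png

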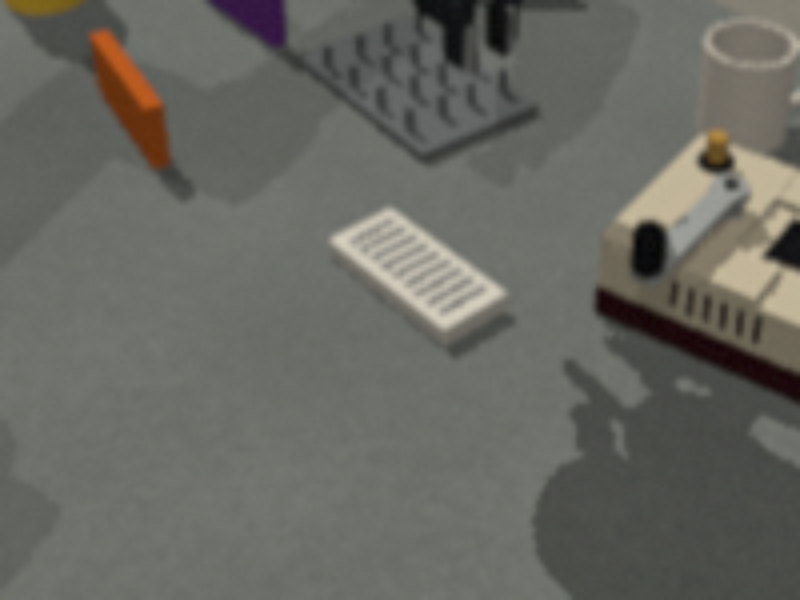

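The cover lies flat on the bench, top-face corners at crop (330,240), (390,207), (508,295) and (446,331).

Run:
```python
from h import *
d=load('side3')
c=onplane(d,[[130+(x-1.5)/4,170+(y-1.5)/4] for x,y in [(330,240),(390,207),(508,295),(446,331)]],.016)[:,:2]*1000
print(c.round(1).tolist(),c.mean(0),np.degrees(np.arctan2(*(c[0]+c[1]-c[2]-c[3])[::-1])))
for n,t in(('top',150),('side',150)):
    d=load(n+'3');f=d['frame'].astype(int);P=cloud(d);z=P[...,2]
    m=((P[...,0]>.38)&(P[...,0]<.53)&(np.abs(P[...,1])<.1)&(z<.03)&(z>.011)&(f.min(-1)>110)).astype(np.uint8)
    k,l,s,cc=cv2.connectedComponentsWithStats(m); i=1+s[1:,4].argmax(); vv,uu=np.nonzero(l==i)
    p=onplane(d,np.c_[uu,vv],.016)[:,:2]*1000; print(n,len(p),cv2.minAreaRect(p.astype(np.float32)))
print(turn(down(180),[.46,0,.16]))
```

```text
[[422.1, 60.0], [478.7, 62.3], [477.6, -68.5], [422.1, -68.1]] [450.12466784  -3.57116722] 89.749704140292
top 359 ((453.8520812988281, -0.9318008422851562), (127.78307342529297, 56.602359771728516), 88.99066162109375)
side 637 ((448.2833557128906, -4.363792419433594), (59.5009765625, 130.1891632080078), 0.074153833091259)
(array([-0.1033, -0.0007,  0.0008]), array([-0.0007, -0.0047,  0.0004]))
```

```bash
python3 -m inch '[[-0.06,-0.004,0,0,-0.005,0],[-0.12,-0.004,-0.05,0,-0.005,0],[-0.12,-0.004,-0.12,0,-0.005,0],[-0.12,-0.004,-0.19,0,-0.005,0],[-0.12,-0.004,-0.24,0,-0.005,0],[-0.12,-0.004,-0.27,0,-0.005,0],[-0.12,-0.004,-0.29,0,-0.005,0],[-0.12,-0.004,-0.305,0,-0.005,0],[-0.12,-0.004,-0.316,0,-0.005,0],[-0.12,-0.004,-0.316,0,-0.005,0],[-0.12,-0.004,-0.316,0,-0.005,0]]' 1 && python3 -m inch '[[0,0,0,0,0,0],[0,0,0,0,0,0],[0,0,0,0,0,0],[0,0,0,0,0,0],[0,0,0,0,0,0],[0,0,0,0,0,0],[0,0,0,0,0,0],[0,0,0,0,0,0]]' 0
```

```text
time: 10.97
ee_pos: [0.4518, -0.0017, 0.0017]
orientation: [0.001, -0.707, 0.707, -0.0]
ft_force: [0.8, 0.1, 0.3]
opening: 0.0857
gripper_force: 0.0
time: 11.63
ee_pos: [0.4522, -0.0015, 0.0028]
orientation: [0.002, -0.707, 0.707, -0.001]
ft_force: [-1.0, 0.5, 4.9]
opening: 0.0564
gripper_force: 64.1
```

```bash
python3 -m inch '[[0,0,0.03,0,0,0],[0,0,0.08,0,0,0],[0,0,0.15,0,0,0],[0,0,0.22,0,0,0],[0,0,0.29,0,0,0],[0,0,0.35,0,0,0],[0,0,0.35,0,0,0]]' && python3 -m inch '[[0.04,-0.05,0,0,0,0.02],[0.08,-0.1,0,0,0,0.04],[0.12,-0.16,0,0,0,0.07],[0.17,-0.22,0,0,0,0.1],[0.22,-0.28,0,0,0,0.13],[0.27,-0.34,0,0,0,0.153],[0.31,-0.4,0,0,0,0.153],[0.34,-0.44,0,0,0,0.153],[0.355,-0.462,0,0,0,0.153],[0.355,-0.462,0,0,0,0.153],[0.355,-0.462,0,0,0,0.153],[0.355,-0.462,0,0,0,0.153]]'
python3 - <<'E'
from h import *
d=grab('top','top4'); d2=grab('side','side4')
bg=lambda d:cv2.cvtColor(d['frame'],cv2.COLOR_RGB2BGR)
a=cv2.resize(bg(d)[140:260,270:390],None,fx=3.3,fy=3.3);b=cv2.resize(bg(d2)[130:290,270:430],None,fx=2.475,fy=2.475)
cv2.imwrite('pics/crop4.png',np.hstack([a,b])); print(turn(down(193.8),[.6295,-.2325,.1]))
E
```

```text
time: 12.22
ee_pos: [0.4548, -0.0014, 0.1835]
orientation: [-0.006, 0.707, -0.707, 0.004]
ft_force: [1.1, 0.1, -0.6]
opening: 0.0563
gripper_force: 64.7
time: 13.22
ee_pos: [0.6284, -0.2321, 0.1764]
orientation: [-0.001, 0.787, -0.617, -0.0]
ft_force: [-0.4, -0.5, -1.2]
opening: 0.0562
gripper_force: 64.7
(array([ 0.0019, -0.0014, -0.1542]), array([-0.0013,  0.0013,  0.0001]))
```

View pics/crop4.png

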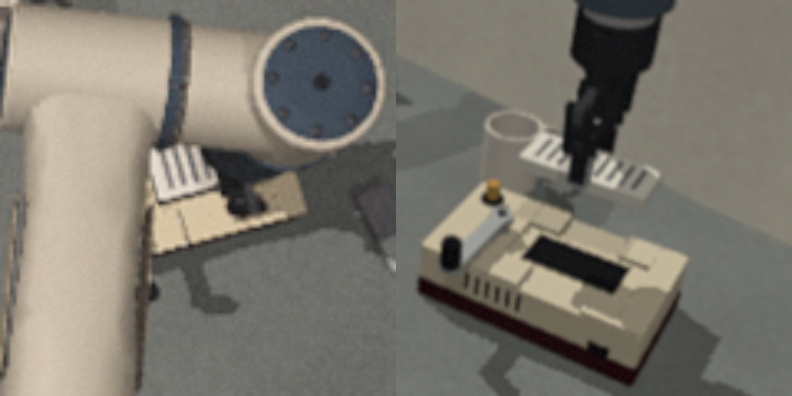

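The side view shows the cover level in the grip over the grinder. I measure its offset from the TCP in the same camera.

Run:
```python
from h import *
d=load('side4');f=d['frame'].astype(int);P=cloud(d);z=P[...,2]
m=(np.abs(P[...,0]-.63)<.09)&(np.abs(P[...,1]+.232)<.11)&(z<.2)&(z>.165)&(f.min(-1)>110)
p=P[m]; print(len(p),np.percentile(p[:,2],[5,50,95]))
t=p[p[:,2]>.183]
A=np.c_[t[:,:2]-[.6284,-.2321],np.ones(len(t))]; print('plane',np.linalg.lstsq(A,t[:,2],rcond=None)[0])
q=p[:,:2]-[.6284,-.2321]; a=np.radians(103.8);x=[np.cos(a),np.sin(a)];y=[-np.sin(a),np.cos(a)]
for n,e in(('x',x),('y',y)): s=q@e; print(n,np.percentile(s,[0,1,99,100]).round(4), (np.percentile(t[:,:2]@e-np.dot(e,[.6284,-.2321]),[1,99])).round(4))
print(cv2.minAreaRect((p[:,:2]*1000).astype(np.float32)))
```

```text
480 [0.18759889 0.18927154 0.19081846]
plane [0.00413849 0.0008677  0.18927863]
x [-0.0647 -0.0636  0.0625  0.0649] [-0.0636  0.0625]
y [-0.0286 -0.0263  0.0306  0.0313] [-0.0263  0.0306]
((627.3448486328125, -232.08615112304688), (59.60496139526367, 129.70693969726562), 13.239624977111816)
```

Run:
```python
from h import *
v,u=np.mgrid[:384,:512]
for s in('side0','side4'):
    d=load(s);f=d['frame'].astype(int);P=cloud(d)
    m=((f.max(-1)<60)&(u>315)&(u<370)&(v>215)&(v<252)).astype(np.uint8)
    k,l,st,cc=cv2.connectedComponentsWithStats(m); i=1+st[1:,4].argmax(); vv,uu=np.nonzero(l==i)
    print(s,len(vv),np.nanmedian(P[l==i][:,2]))
    p=onplane(d,np.c_[uu,vv],.064)[:,:2]*1000; print(cv2.minAreaRect(p.astype(np.float32)))
    m=(u>275)&(u<390)&(v>200)&(v<280)&(P[...,2]>.0665)&(P[...,2]<.0735)
    q=P[m][:,:2]-[.6295,-.2325]; a=np.radians(103.8)
    for e in([np.cos(a),np.sin(a)],[-np.sin(a),np.cos(a)]): print((q@e*1000).min().round(1),(q@e*1000).max().round(1),np.percentile(q@e*1000,[.5,99.5]).round(1))
```

```text
side0 408 0.06396142619876621
((628.6827392578125, -234.85975646972656), (44.88836669921875, 99.31230163574219), 13.890636444091797)
-100.3 144.5 [-99.9 143.3]
-71.8 76.9 [-69.6  76.2]
side4 400 0.06402262922335744
((627.7772827148438, -235.76788330078125), (45.17735290527344, 99.04200744628906), 14.69204330444336)
-100.3 144.6 [-99.9 143.7]
-72.7 77.8 [-70.4  76.4]
```

```bash
python3 -m inch '[[0.002,-0.0034,-0.04,0,0,0],[0.002,-0.0034,-0.09,0,0,0],[0.002,-0.0034,-0.13,0,0,0],[0.002,-0.0034,-0.16,0,0,0],[0.002,-0.0034,-0.18,0,0,0],[0.002,-0.0034,-0.19,0,0,0],[0.002,-0.0034,-0.196,0,0,0],[0.002,-0.0034,-0.2,0,0,0],[0.002,-0.0034,-0.203,0,0,0],[0.002,-0.0034,-0.206,0,0,0],[0.002,-0.0034,-0.209,0,0,0],[0.002,-0.0034,-0.211,0,0,0],[0.002,-0.0034,-0.213,0,0,0],[0.002,-0.0034,-0.213,0,0,0],[0.002,-0.0034,-0.213,0,0,0]]'
```

```text
time: 14.57
ee_pos: [0.6298, -0.2345, 0.0702]
orientation: [-0.001, 0.787, -0.617, 0.0]
ft_force: [0.8, 0.4, -1.7]
opening: 0.0562
gripper_force: 64.6
```

No contact with the bottom already below the rim, so it is inside. I finish lowering.

```bash
python3 -m inch '[[0,0,-0.002,0,0,0],[0,0,-0.004,0,0,0],[0,0,-0.006,0,0,0],[0,0,-0.007,0,0,0],[0,0,-0.008,0,0,0],[0,0,-0.008,0,0,0],[0,0,-0.008,0,0,0]]'
```

```text
time: 15.15
ee_pos: [0.6299, -0.2344, 0.0669]
orientation: [-0.001, 0.787, -0.617, 0.0]
ft_force: [-3.2, 2.3, 5.1]
opening: 0.0568
gripper_force: 65.4
```

```bash
python3 -m inch '[[0,0,0,0,0,0],[0,0,0,0,0,0],[0,0,0,0,0,0],[0,0,0,0,0,0],[0,0,0,0,0,0]]' 1 && python3 -m inch '[[0,0,0.02,0,0,0],[0,0,0.06,0,0,0],[0,0,0.13,0,0,0],[0,0,0.2,0,0,0],[0,0,0.26,0,0,0],[0,0,0.26,0,0,0],[0,0,0.26,0,0,0]]'
python3 - <<'E'
from h import *
d=grab('side','side5');f=d['frame'].astype(int);P=cloud(d);z=P[...,2]
v,u=np.mgrid[:384,:512]
a=np.radians(103.8); q=(P[...,:2]-[.6285,-.2345]); X=q@[np.cos(a),np.sin(a)];Y=q@[-np.sin(a),np.cos(a)]
m=(abs(X)<.055)&(abs(Y)<.022)&(z<.1); p=np.c_[X[m],Y[m],np.ones(m.sum())]
print(m.sum(),np.linalg.lstsq(p,z[m],rcond=None)[0],np.percentile(z[m],[5,50,95]))
m=(z>.076)&(z<.083)&(abs(X)<.075)&(abs(Y)<.05);print(np.percentile(X[m],[1,99]),np.percentile(Y[m],[1,99]))
cv2.imwrite('pics/crop5.png',cv2.resize(cv2.cvtColor(d['frame'],cv2.COLOR_RGB2BGR)[180:290,265:405],None,fx=5,fy=5))
print(observe()['joint_pos'].round(2))
E
```

```text
time: 15.57
ee_pos: [0.6299, -0.2344, 0.066]
orientation: [-0.001, 0.787, -0.617, 0.0]
ft_force: [0.4, 0.2, -0.7]
opening: 0.0852
gripper_force: 0.0
time: 16.15
ee_pos: [0.6311, -0.2348, 0.1998]
orientation: [-0.003, 0.787, -0.617, 0.003]
ft_force: [0.3, 0.4, -1.1]
opening: 0.0853
gripper_force: 0.0
449 [-0.00072145 -0.00339683  0.07969791] [0.077858   0.07972982 0.08135948]
[-0.06362951  0.0622302 ] [-0.02838622  0.02991003]
[-0.13  0.51  0.4  -0.   -1.46  0.37]
```

View pics/crop5.png

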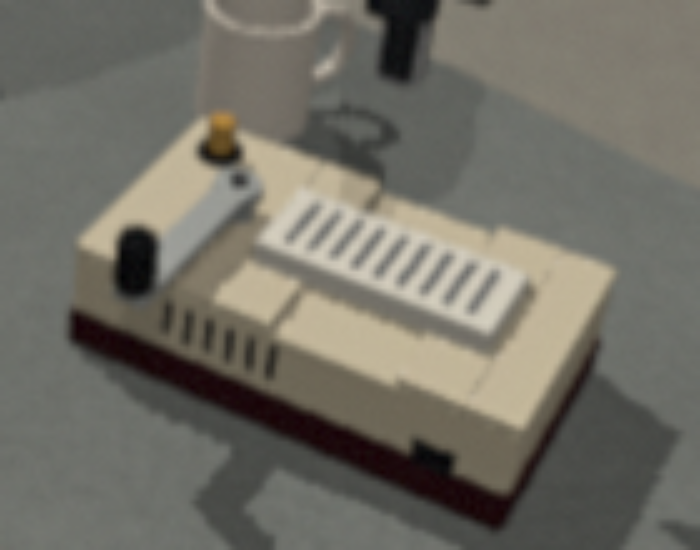

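The cover sits flat in the recess: top at 0.0797 m, slope under 0.4%. The latch knob is at crop (135,262), untouched. Next I move over the knob with the closing axis along the knob's path.

```bash
python3 -m inch '[[-0.06,0.03,0,0,0,-0.07],[-0.12,0.06,0,0,0,-0.14],[-0.18,0.09,0,0,0,-0.21],[-0.24,0.12,0,0,0,-0.29],[-0.26,0.134,0,0,0,-0.37],[-0.26,0.134,0,0,0,-0.45],[-0.26,0.134,0,0,0,-0.53],[-0.26,0.134,0,0,0,-0.61],[-0.26,0.134,0,0,0,-0.69],[-0.26,0.134,0,0,0,-0.77],[-0.26,0.134,0,0,0,-0.85],[-0.26,0.134,0,0,0,-0.93],[-0.26,0.134,0,0,0,-1],[-0.26,0.134,0,0,0,-1],[-0.26,0.134,0,0,0,-1],[-0.26,0.134,0,0,0,-1]]' 0.5; python3 -c "
from h import *
print(turn(down(103.8),[.501,-.168,.09]))
d=load('side5');P=cloud(d);z=P[...,2];m=(z>.112)&(z<.13)&(abs(P[...,0]-.5)<.03)&(abs(P[...,1]+.168)<.03);print(m.sum(),P[m].mean(0),P[m].min(0),P[m].max(0))"
```

```text
time: 17.53
ee_pos: [0.4995, -0.1674, 0.1957]
orientation: [0.0, -0.121, 0.993, -0.001]
ft_force: [-0.8, -0.2, -0.1]
opening: 0.0428
gripper_force: 0.0
(array([ 0.0031, -0.0013, -0.2113]), array([ 0.001 ,  0.0004, -0.0014]))
61 [ 0.49614507 -0.17415765  0.12031723] [ 0.48772757 -0.18311328  0.11210632] [ 0.50702208 -0.16298093  0.12486441]
```

```bash
python3 -m inch '[[0.002,-0.005,-0.05,0,0,0],[0.002,-0.005,-0.1,0,0,0],[0.002,-0.005,-0.13,0,0,0],[0.002,-0.005,-0.15,0,0,0],[0.002,-0.005,-0.17,0,0,0],[0.002,-0.005,-0.19,0,0,0],[0.002,-0.005,-0.21,0,0,0],[0.002,-0.005,-0.21,0,0,0],[0.002,-0.005,-0.21,0,0,0]]' && python3 -m inch '[[0,0,0,0,0,0],[0,0,0,0,0,0],[0,0,0,0,0,0],[0,0,0,0,0,0]]' 0.33
python3 - <<'E'
from h import *
p=np.array([.608,-.1466]); c=observe()['ee_pos'][:2]; r=c-p
a0=np.degrees(np.arctan2(r[1],r[0]))%360; print(np.linalg.norm(r),a0)
for t in np.linspace(0,283.8-a0,14)[1:]:
    a=np.radians(a0+t); k=p+.110*np.array([np.cos(a),np.sin(a)]); print(t.round(1),((k-c)/.5).round(3),(t/90).round(3))
E
```

```text
time: 18.28
ee_pos: [0.5008, -0.1699, 0.0911]
orientation: [0.0, -0.12, 0.993, -0.001]
ft_force: [0.3, -0.1, 0.6]
opening: 0.0427
gripper_force: 0.0
time: 18.62
ee_pos: [0.5011, -0.1699, 0.0917]
orientation: [0.001, -0.12, 0.993, -0.001]
ft_force: [0.4, 0.7, -0.6]
opening: 0.0278
gripper_force: 0.0
0.10941447639076823 192.30934379882072
7.0 [ 0.006 -0.026] 0.078
14.1 [ 0.017 -0.051] 0.156
21.1 [ 0.03  -0.075] 0.235
28.2 [ 0.046 -0.096] 0.313
35.2 [ 0.065 -0.116] 0.391
42.2 [ 0.086 -0.133] 0.469
49.3 [ 0.109 -0.147] 0.547
56.3 [ 0.134 -0.158] 0.626
63.3 [ 0.159 -0.166] 0.704
70.4 [ 0.186 -0.172] 0.782
77.4 [ 0.213 -0.173] 0.86
84.5 [ 0.24  -0.172] 0.938
91.5 [ 0.266 -0.167] 1.017
```

```bash
python3 -m inch '[[0.003,-0.013,0,0,0,0.04],[0.006,-0.026,0,0,0,0.08],[0.011,-0.038,0,0,0,0.12],[0.017,-0.051,0,0,0,0.16],[0.03,-0.075,0,0,0,0.23],[0.046,-0.096,0,0,0,0.31],[0.065,-0.116,0,0,0,0.39],[0.086,-0.133,0,0,0,0.47],[0.109,-0.147,0,0,0,0.55],[0.134,-0.158,0,0,0,0.63],[0.159,-0.166,0,0,0,0.7],[0.172,-0.169,0,0,0,0.74],[0.186,-0.172,0,0,0,0.78],[0.199,-0.173,0,0,0,0.82],[0.213,-0.173,0,0,0,0.86],[0.226,-0.173,0,0,0,0.9],[0.24,-0.172,0,0,0,0.94],[0.253,-0.17,0,0,0,0.98],[0.258,-0.169,0,0,0,1],[0.258,-0.169,0,0,0,1]]'
python3 - <<'E'
from h import *
d=grab('side','side6'); cv2.imwrite('pics/crop6.png',cv2.resize(cv2.cvtColor(d['frame'],cv2.COLOR_RGB2BGR)[140:290,255:405],None,fx=4,fy=4))
E
```

```text
time: 20.28
ee_pos: [0.6302, -0.2542, 0.091]
orientation: [-0.001, 0.787, -0.617, 0.0]
ft_force: [-0.6, -0.2, -0.2]
opening: 0.0284
gripper_force: 0.0
```

View pics/crop6.png

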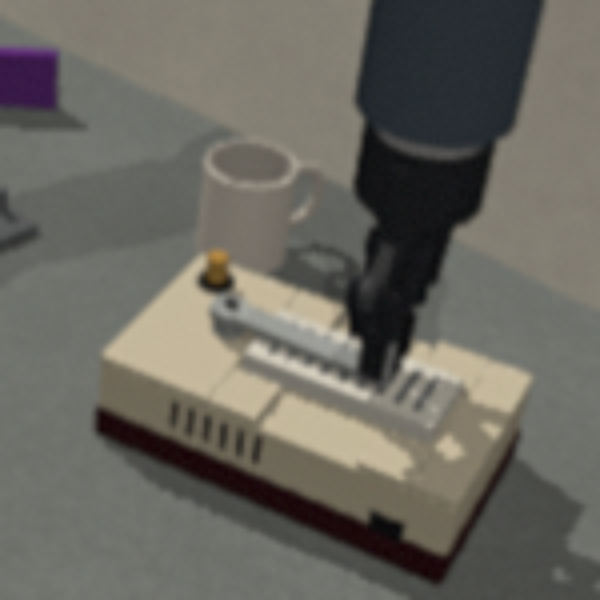

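The bar now lies over the cover, near closed. I push on along the path until the stop shows in the force.

```bash
python3 -m inch '[[0.003,0.001,0,0,0,0],[0.006,0.0015,0,0,0,0],[0.009,0.002,0,0,0,0],[0.012,0.003,0,0,0,0],[0.012,0.003,0,0,0,0],[0.012,0.003,0,0,0,0]]'; python3 -m inch '[[0.002,0.0005,0,0,0,0],[0.004,0.001,0,0,0,0],[0.004,0.001,0,0,0,0],[0.004,0.001,0,0,0,0]]'
```

```text
time: 20.83
ee_pos: [0.636, -0.2528, 0.0912]
orientation: [-0.001, 0.787, -0.618, 0.0]
ft_force: [0.8, -0.5, -1.1]
opening: 0.0284
gripper_force: 0.2
time: 21.17
ee_pos: [0.6365, -0.2527, 0.0912]
orientation: [-0.0, 0.786, -0.618, -0.001]
ft_force: [-4.2, -1.4, 1.4]
opening: 0.0281
gripper_force: 2.6
```

```bash
python3 -m inch '[[0.001,0.0003,0,0,0,0],[0.002,0.0005,0,0,0,0],[0.003,0.0007,0,0,0,0],[0.003,0.0007,0,0,0,0],[0.003,0.0007,0,0,0,0]]'
```

```text
time: 21.58
ee_pos: [0.6365, -0.2527, 0.0911]
orientation: [0.001, 0.786, -0.618, -0.002]
ft_force: [-8.3, -1.6, 4.0]
opening: 0.0283
gripper_force: 4.5
```

It is at the stop: the force rises and the tool does not advance. I open, lift straight off, clear away and check.

```bash
python3 -m inch '[[-0.004,-0.001,0,0,0,0],[-0.004,-0.001,0,0,0,0],[-0.004,-0.001,0,0,0,0],[-0.004,-0.001,0,0,0,0]]' 0.5 && python3 -m inch '[[0,0,0.03,0,0,0],[0,0,0.08,0,0,0],[0,0,0.15,0,0,0],[0,0,0.23,0,0,0],[-0.07,0.07,0.28,0,0,0],[-0.14,0.14,0.28,0,0,0],[-0.2,0.2,0.28,0,0,0],[-0.24,0.27,0.28,0,0,0],[-0.28,0.33,0.28,0,0,0],[-0.32,0.4,0.28,0,0,0],[-0.32,0.46,0.28,0,0,0],[-0.32,0.46,0.28,0,0,0],[-0.32,0.46,0.28,0,0,0]]'
python3 - <<'E'
from h import *
d=grab('top','top7');P=cloud(d);z=P[...,2];d2=grab('side','side7')
bg=lambda d:cv2.cvtColor(d['frame'],cv2.COLOR_RGB2BGR)
cv2.imwrite('pics/crop7.png',np.hstack([cv2.resize(bg(d)[140:240,275:375],None,fx=3.9,fy=3.9),cv2.resize(bg(d2)[170:290,270:390],None,fx=3.25,fy=3.25)]))
q=P[...,:2]-[.6295,-.2325];a=np.radians(103.8);X=q@[np.cos(a),np.sin(a)];Y=q@[-np.sin(a),np.cos(a)]
m=(z>.112)&(z<.13)&(abs(X)<.15)&(abs(Y)<.12);print('knob gx gy',X[m].mean(),Y[m].mean(),m.sum())
E
```

```text
time: 21.92
ee_pos: [0.6379, -0.2523, 0.0913]
orientation: [-0.002, 0.787, -0.617, 0.001]
ft_force: [0.4, 0.3, -0.5]
opening: 0.0426
gripper_force: 0.0
time: 23.0
ee_pos: [0.4773, -0.0204, 0.232]
orientation: [-0.002, 0.788, -0.616, 0.001]
ft_force: [-0.2, -1.2, 0.2]
opening: 0.0428
gripper_force: 0.0
knob gx gy -0.020887984818306195 -0.0008721530084705158 34
```

View pics/crop7.png

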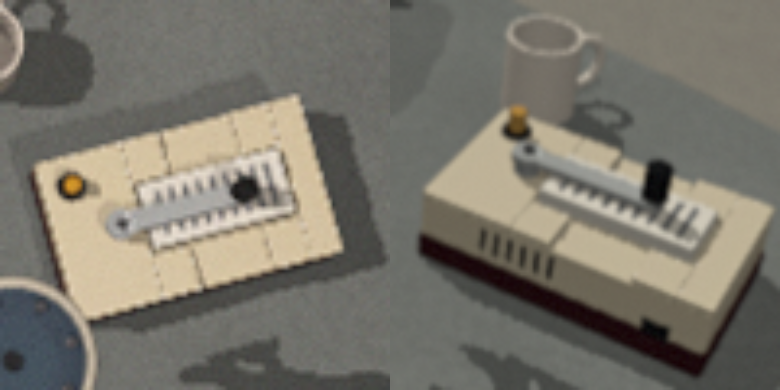

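The bar lies along the grinder's x axis over the seated cover. The knob is at crop (244,188), which is grinder (-21,-1) mm against a nominal (-20,0), and the robot is clear.

```bash
python3 -c "
from h import *; print(job_done())"
```

```text
the job is handed in; nothing more can be done
None
```

The cover is seated flat in the recess, lowered level in the grip, and the latch bar is closed to its stop; I handed the job in at about 23 s with the robot clear and the mug, paint bottle and brush untouched.

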